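Load the leak tester and latch its guard door

ROBOT

A 7-joint arm with a two-finger parallel gripper is mounted at the origin on the work surface. World frame = base frame: x ahead of the robot, y to its left, z up, the work surface at z = 0. Lengths are in m, angles in rad, forces in N, time in s.
With the tool pointing down it reaches from about 0.425 to 0.975 m from the base axis. Payload 16.7 kg.
Tool frame: the origin (TCP) lies on the centre line of the jaws, within the pads' length; the fingertips stand 25 mm ahead of it and the grasp point (between the pads) lies 6 mm ahead of it; z points along the fingers, y is the line along which they close (so a half turn about z gives the same grasp; the last joint's range is limited). The gripper opens to 85 mm and grips with 20 to 120 N. Pads are 22 mm wide; open, the fingers measure 114 mm over their backs; the gripper's body (76 mm by 85 mm) begins 54 mm behind the grasp point. The pads swing forward as they close: fully open they stand 13 mm farther back than shut.
Start: joints at [-1.323, 0.426, 0.074, 1.606, -0.034, 1.111, -0.067], TCP at [0.261, 0.623, 0.256] pointing down, gripper open.
Joint ranges: [-2.85, 2.85], [-0.5, 2.14], [-1.23, 1.37], [0.21, 2.46], [-1.02, 4.16], [0.16, 2.05], [-2.73, 2.73]. Speed limits (rad/s): [1.89, 1.89, 2.39, 2.39, 3.01, 3.01, 3.01].

INTERFACE

Orientations are given as a rotation vector (axis times angle).
In Python, from workcell import robot gives the robot as it stands.
- The arm moves only by the tool move_arm, never from a script. Its argument "steps" is a list of rows, each an object of numbers: "dx", "dy", "dz": the shift along the world's x, y, z in units of 4 cm (1.0 is 4 cm); "wx", "wy", "wz": the turn, a rotation vector about the world's x, y, z in units of 30 degrees (1.0 is 30 degrees). A call has 1 to 10 rows; each row shifts and turns the commanded pose from where the row before left it; what a row does not reach is not made up. A row lasts 1/8 s, in which the tool goes at most 62.5 mm and 10.7 degrees, less where a joint would pass 70% of its speed; a pose out of reach is approached as far as the arm can. A call with a number of a shift or a turn outside -1 to 1 is refused whole. A call with a gripper value outside its range is refused whole. "claw" is the opening, from 0 (shut) to 1 (fully open), set as the call begins (left out, the last holds). The fingers move at their own pace and stop on an object; "grip_force" is the grip in N (left out, the last holds). Time passes only in rows, so rows that do not move let the fingers close. It gives the time, the measured TCP pose, the force, the opening and the grip force at its end, in the units of the state.
- robot.observe(): the state, without advancing time (a new reading comes with each control period).
- robot.grab_frame(name): name is "scene" or "top"; returns (picture, depth): 400x640x3 uint8, red, green, blue; 400x640 float32, m along the optical axis (not along the pixel's ray), 0 where there is no reading.
- robot.calibration(name): a dict with "fx", "fy", "cx", "cy" (pixels), "T" (4x4, takes a point from camera to world coordinates). Camera axes: x right, y down, z forward; pixel columns grow to the right and rows downward; lengths in m; the calibration is good to about 2 mm. A picture is of the moment at which its call begins. calibration takes no time and is no camera call.
- robot.sign_off(): hands the job in; it is judged then, once.
Trained networks look in the newest picture that a camera, given by its name, has taken for a name from the list of things; names that differ only in an ending like _2 or _b are one class to them, and where a whole thing is asked for, a point or a joint stands for the part that bears it (a point fixed in the world has none). Each returns a list of dicts, best first, with "p" (0 to 1); they miss things now and then, are a little off and sometimes report something else, mostly with a low value. They report only what shows in the picture. A call takes as long as a camera call. They do not tell look-alikes from the thing itself.
- robot.spot_in(query, camera): "xy" ([column, row] in pixels, amid what is visible of it).
- robot.regions_of(query, camera): "mask" (400x640 bool, what is visible of it) and "xy" ([column, row] in pixels, amid what is visible of it).
The state is a dict: "t": time; "joints": joint angles; "dq": joint speeds; "tau": joint torques, N m; "ee_pos": TCP position; "tcp_rot": TCP orientation; "force": force on the tool from outside, world axes, zero at the start; "ft_torque": the same for the moment, N m; "grip_width": opening from 0.0 (shut) to 1.0 (fully open); "gripper_force": force on a finger pad.
Only numpy, scipy, OpenCV 4.12 (cv2) and the standard library are available. Lean on these libraries where they do the work, as an engineer would, in place of code of your own. Each camera call takes 0.05 s, during which the arm holds its last target. There are 200 camera calls.

TASK

Take the white-footed valve cartridge from the bench and stand it upright in the red nest ring inside the leak-test station, setting it down rather than dropping it. Then push the station's blue-framed guard door fully shut, until it clicks past its ball catch and stays, without slamming it. Leave the dish, the black coupling and the blue parts bin where they are.

Things in the scene. Friction and masses are not known exactly. Their poses are not given: they have to be found in the camera images.
- station: Leak-test station fixed to the bench: steel base plate 260 x 270 mm; clear walls left, right and rear to 135 mm above the bench, open top, inside 250 wide and 230 deep, hinged door across the front. Behind the rear wall a manifold 200 wide, 88 high, ends 180 mm behind the origin. Origin: on the bench, mid-guard; x points from door to rear, y to the hinge side, z up.
- nest (a point): Centre of the floor of the nest ring, 18 mm above the bench, 25 mm in front of the station's origin. The ring is a red plastic collar, bore 44 mm, outside 62 mm, its rim 22 mm above this floor (40 mm above the bench). The point's axes are those of the station.
- cartridge: Valve cartridge standing upright, 110 mm tall, about 0.16 kg: white plastic foot 40 mm in diameter and 34 mm high with a 2 mm chamfered lower edge, aluminium barrel 30 mm in diameter from 34 to 96 mm height (the place to grip), black cap 23 mm in diameter on top. Origin: centre of its underside, z up along the axis. It is round: its yaw does not matter.
- door (a joint): Guard door angle (rad): 0 shut on its stop, grows to 1.5 as it opens towards the robot. Vertical hinge on the station's +y side; light friction keeps it where left. Catch: a sprung ball resists from about 0.06 rad (up to roughly 8 N at the push point) until about 0.03, then draws the door to 0 and holds it. Released between these, the door springs back to about 0.06.
- door_hinge (a point): On the vertical hinge axis, level with the door's top edge, 140 mm above the bench. Axes turn with the door: -y runs along the door to its free edge, -x is the outward normal of its outer face, z up; shut, they match the station's. Blue-framed clear panel 12 mm thick (mid-plane through the axis), 218 wide, 18 to 140 mm above the bench, 0.3 kg.
- door_push (a point): A good place to push: outer face of the door, on its blue middle bar, 120 mm from the hinge axis along the door, 6 mm out from the mid-plane, 115 mm above the bench (25 mm below the top edge). Axes as for door_hinge: push along +x.
- door_handle (a point): Middle of the black upright pull handle on the outer face (10 mm bar, 45 to 110 mm above the bench), 32 mm out from the door's mid-plane, 195 mm from the hinge axis. Axes turn with the door.
- catch_point (a point): Where the door's steel pin (8 mm thick) rests when the door is fully shut, 85 mm above the bench on the side away from the hinge. The red catch housing (28 x 22 x 30 mm) is just outside it, fixed to the station.
- dish: White plastic bowl, 76 mm across, 32 mm high, standing on the bench; bystander. Origin: centre of its underside.
- coupling: Black plastic ring lying flat on the bench, 64 mm outside, 42 mm bore, 22 mm high; bystander. Origin: centre of its underside.
- parts_bin: Blue open bin with small metal parts, 150 x 100 mm (x, y), 55 mm high; bystander. Origin: centre of its underside.
Not all that is in view belongs to the job. Leave any green or pink look-alike of the cartridge alone.

How it is judged:
By the outcome, as a careful person would: the job done as asked, in the order asked, and still so for the second after the job is handed in, with the robot touching nothing.
It also fails if it takes over 59 s, if anything falls off the work surface, if the arm or the gripper's body presses on something with over 40 N, if the wrist force passes 120 N, or if a joint passes its speed limit or range.

## Working session

There is one attempt and no reset: what is moved stays moved. The work goes in short steps, Python scripts to look and compute and a tool call to move; the robot and the scene stay as the last step left them, time stands still between calls to the robot, and variables do not carry over. Pictures are saved under pics/ and viewed, at most 10 in all, crops included, and the job is handed in when it is done.

Besides the shell and the picture viewer there is one more tool, called after "Call:" in YAML: its name, and indented under it one key for each argument. move_arm: Moves the arm, as the interface text tells. Shifts and turns lie within -1 to 1; 1 stands for 4 cm of shift or 30 degrees of turn. Its arguments: {"type":"object","properties":{"steps":{"type":"array"},"claw":{"type":"number"},"grip_force":{"type":"number"}},"required":["steps"]}

```bash
mkdir -p pics; cat > h.py <<'E'
import numpy as np, cv2
from workcell import robot
def grab(n):
    im,d=robot.grab_frame(n); return im,d,robot.calibration(n)
def pt(c,d,u,v):
    z=d[int(v),int(u)]; return pz(c,u,v,z)
def pz(c,u,v,z):
    return (c["T"]@np.array([(u-c["cx"])/c["fx"]*z,(v-c["cy"])/c["fy"]*z,z,1]))[:3]
def cloud(c,d):
    v,u=np.mgrid[0:d.shape[0],0:d.shape[1]]
    P=np.stack([(u-c["cx"])/c["fx"]*d,(v-c["cy"])/c["fy"]*d,d,np.ones_like(d)],-1)@c["T"].T
    P=P[...,:3]; P[d==0]=np.nan; return P
E
python3 - <<'E'
from h import *
np.set_printoptions(precision=3,suppress=True)
for n in("scene","top"):
    im,d,c=grab(n); cv2.imwrite(f"pics/{n}0.png",im[...,::-1]); np.savez(f"{n}0.npz",im=im,d=d)
    print(n,c)
    for q in("cartridge","nest","station","door","door_hinge","door_push","door_handle","catch_point","dish","coupling","parts_bin"):
        for r in robot.spot_in(q,n)[:4]:
            u,v=r["xy"]; print(q,round(r["p"],2),[round(float(x)) for x in r["xy"]],pt(c,d,u,v))
o=robot.observe();print(o)
E
```

```text
scene {'fx': 420.34799225890515, 'fy': 420.34799225890515, 'cx': 323.1476430917677, 'cy': 198.03998630756624, 'T': array([[-0.719,  0.567, -0.403,  0.949],
       [ 0.695,  0.574, -0.433,  0.413],
       [-0.014, -0.591, -0.806,  0.989],
       [ 0.   ,  0.   ,  0.   ,  1.   ]])}
cartridge 0.85 [331, 161] [ 0.373 -0.169  0.059]
cartridge 0.69 [356, 191] [ 0.403 -0.04   0.058]
cartridge 0.64 [333, 193] [ 0.461 -0.073  0.075]
cartridge 0.56 [307, 177] [ 0.474 -0.16   0.078]
nest 0.76 [297, 303] [0.728 0.072 0.013]
station 0.69 [299, 299] [0.716 0.068 0.01 ]
door 0.74 [297, 304] [0.729 0.073 0.011]
door 0.62 [372, 243] [0.531 0.126 0.134]
door_hinge 0.71 [374, 245] [0.534 0.135 0.139]
door_push 0.78 [374, 242] [0.527 0.13  0.138]
door_push 0.75 [198, 183] [ 0.683 -0.422  0.   ]
door_handle 0.79 [374, 242] [0.528 0.129 0.139]
door_handle 0.39 [297, 300] [0.722 0.066 0.012]
catch_point 0.75 [298, 304] [0.726 0.074 0.01 ]
dish 0.8 [254, 211] [ 0.629 -0.22   0.008]
dish 0.58 [298, 299] [0.719 0.064 0.01 ]
coupling 0.76 [260, 169] [ 0.525 -0.317  0.021]
parts_bin 0.71 [198, 185] [ 0.689 -0.4
[... 703 characters left out ...]
door_handle 0.84 [268, 221] [0.492 0.086 0.138]
catch_point 0.85 [271, 148] [0.735 0.093 0.008]
dish 0.74 [367, 178] [ 0.634 -0.202  0.006]
coupling 0.64 [406, 223] [ 0.494 -0.316 -0.001]
parts_bin 0.82 [433, 153] [ 0.704 -0.403  0.027]
{'t': 1.2, 'joints': array([-1.323,  0.426,  0.074,  1.606, -0.034,  1.111, -0.067]), 'dq': array([-0.001,  0.001,  0.002,  0.002,  0.002,  0.   , -0.   ]), 'tau': array([ -0.   , -94.955,   3.757, -46.387,   0.019,   0.003,  -0.   ]), 'ee_pos': array([0.261, 0.623, 0.256]), 'tcp_rot': array([-0.619, -3.08 ,  0.   ]), 'force': array([ 1.13 , -1.043,  0.861]), 'ft_torque': array([ 0.055,  0.005, -0.031]), 'gripper_force': 0.0, 'grip_width': 0.9987663380181482}
```

View pics/scene0.png

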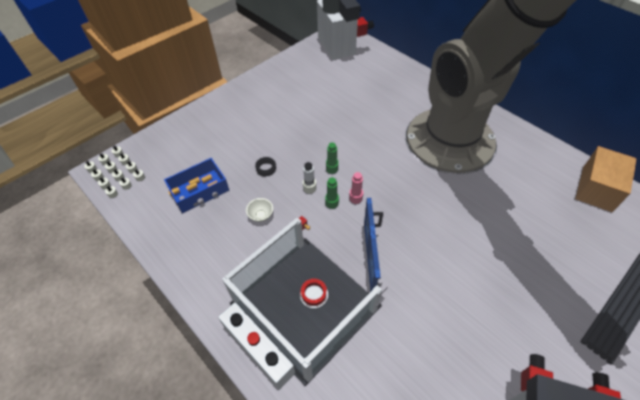

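View pics/top0.png

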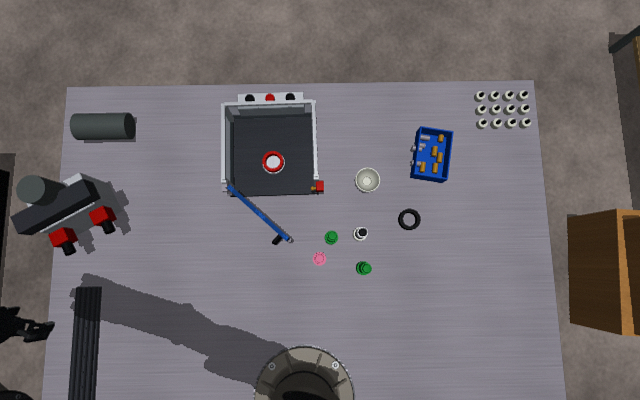

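```bash
python3 - <<'E'
import cv2
a=cv2.imread('pics/scene0.png')[130:230,280:400]
cv2.imwrite('pics/crop0.png',cv2.resize(a,None,fx=6,fy=6,interpolation=cv2.INTER_CUBIC)[:600,:720])
E
```

```text
(no output)
```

View pics/crop0.png

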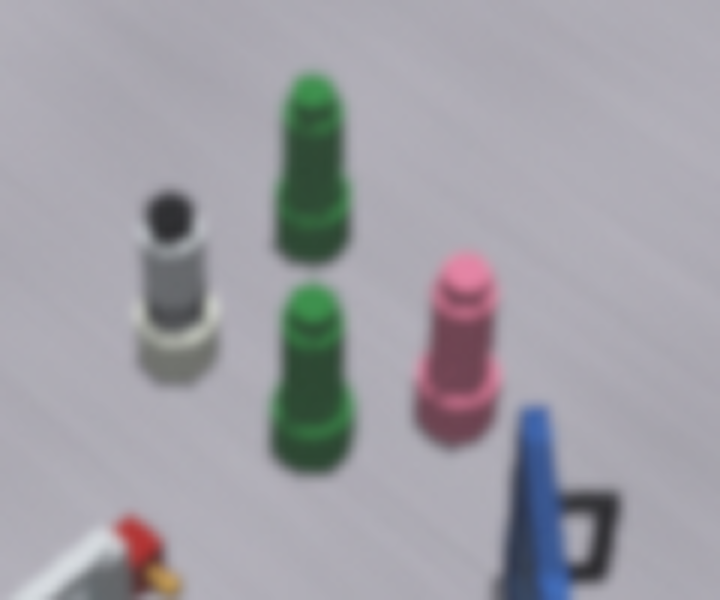

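Candidates in the scene view are white/silver at (309,177), green at (332,157) and (332,192), and pink at (357,188). The crop confirms that the one at (309,177), top view (362,233), has the white foot, aluminium barrel and black cap. The door is open (blue, top view (231,187) to (292,240)) and the nest is at top (272,161).

```bash
python3 - <<'E'
from h import *
np.set_printoptions(precision=4,suppress=True)
P={}
for n in("scene","top"):
    z=np.load(f"{n}0.npz"); im=z["im"]; d=z["d"]; c=robot.calibration(n); p=cloud(c,d); hsv=cv2.cvtColor(im,cv2.COLOR_RGB2HSV)
    # cartridge: points above bench near
    def circ(x,y,zlo,zhi,r=0.035):
        m=(np.hypot(p[...,0]-x,p[...,1]-y)<r)&(p[...,2]>zlo)&(p[...,2]<zhi); q=p[m]
        return len(q),np.median(q,0),q[:,:2].min(0),q[:,:2].max(0)
    for nm,xy in dict(cart=(.465,-.167),g1=(.452,-.092),g2=(.367,-.169),pk=(.398,-.058)).items():
        print(n,nm,"top",circ(*xy,.100,.125),"foot",circ(*xy,.028,.04))
    H,S,V=cv2.split(hsv)
    red=((H<8)|(H>172))&(S>130)&(V>90)&(np.hypot(p[...,0]-.715,p[...,1]-.08)<.06)
    q=p[red]; t=q[(q[:,2]>.033)&(q[:,2]<.047)]
    (cx,cy),r=cv2.minEnclosingCircle(t[:,:2].astype(np.float32)); print("nest",len(t),cx,cy,r,t.min(0),t.max(0),np.median(q[:,2]))
    bl=(H>100)&(H<130)&(S>110)&(p[...,1]>-.05)&(p[...,1]<.3)&(p[...,0]>.42)&(p[...,0]<.68)
    q=p[bl]; t=q[(q[:,2]>.125)&(q[:,2]<.15)]
    f=cv2.fitLine(t[:,:2].astype(np.float32),cv2.DIST_HUBER,0,.01,.01).ravel()
    s=(t[:,:2]-f[2:])@f[:2]; print("door",len(t),f,np.degrees(np.arctan2(f[1],f[0])),"ends",f[2:]+f[:2]*s.min(),f[2:]+f[:2]*s.max(),np.median(t[:,2]))
    # walls tops 0.135
    w=(p[...,2]>.125)&(p[...,2]<.142)&(p[...,0]>.6)&(p[...,0]<.95)&(p[...,1]>-.1)&(p[...,1]<.3)
    t=p[w&~bl][:,:2]; r=cv2.minAreaRect(t.astype(np.float32)); print("walls",len(t),r,cv2.boxPoints(r).tolist())
E
```

```text
scene cart top (54, array([ 0.462 , -0.1674,  0.108 ]), array([ 0.4503, -0.1793]), array([ 0.4721, -0.1581])) foot (63, array([ 0.4692, -0.1594,  0.0326]), array([ 0.442 , -0.1855]), array([ 0.4803, -0.1503]))
scene g1 top (59, array([ 0.4542, -0.0826,  0.1085]), array([ 0.4406, -0.0954]), array([ 0.4631, -0.0737])) foot (63, array([ 0.4616, -0.0747,  0.0332]), array([ 0.4344, -0.102 ]), array([ 0.4723, -0.0653]))
scene g2 top (51, array([ 0.3622, -0.1747,  0.108 ]), array([ 0.3502, -0.188 ]), array([ 0.3718, -0.1643])) foot (58, array([ 0.3703, -0.1663,  0.0326]), array([ 0.3448, -0.1948]), array([ 0.3808, -0.156 ]))
scene pk top (57, array([ 0.3922, -0.0476,  0.1087]), array([ 0.3792, -0.0609]), array([ 0.4023, -0.0373])) foot (63, array([ 0.4004, -0.0397,  0.0327]), array([ 0.372 , -0.0663]), array([ 0.4117, -0.0275]))
nest 230 0.6837551593780518 0.08614827692508698 0.03243638575077057 [0.6564 0.0543 0.0335] [0.7146 0.1185 0.0455] 0.039103860076736774
door 393 [0.6757 0.7372 0.5222 0.1208] 47.490726 ends [0.4438 0.0353] [0.5909 0.1958] 0.1393062733400322
walls 1832 ((0.71883165836
[... 924 characters left out ...]
9,  0.1086]), array([ 0.384 , -0.0608]), array([ 0.403 , -0.0415])) foot (46, array([ 0.3931, -0.0475,  0.0332]), array([ 0.3757, -0.0681]), array([ 0.4105, -0.0328]))
nest 157 0.6858678460121155 0.08465150743722916 0.03102811425924301 [0.6557 0.0555 0.0335] [0.7155 0.1133 0.0462] 0.03929539533697124
door 346 [0.6745 0.7383 0.5171 0.114 ] 47.584473 ends [0.4447 0.0347] [0.5921 0.1962] 0.13906035795984484
walls 1075 ((0.7222069501876831, 0.08551207184791565), (0.23271991312503815, 0.2686792016029358), 1.1998175382614136) [[0.6030595302581787, 0.21738573908805847], [0.6086854934692383, -0.05123457312583923], [0.8413543701171875, -0.04636159539222717], [0.8357284069061279, 0.22225871682167053]]
```

Call:
move_arm:
  steps:
    - {"dx": 0.8, "dy": -0.8, "wz": -0.24}
    - {"dx": 0.8, "dy": -1, "wz": -0.24}
    - {"dx": 0.8, "dy": -1, "wz": -0.24}
    - {"dx": 0.8, "dy": -1}
    - {"dx": 0.8, "dy": -1}
    - {"dx": 0.8, "dy": -1}
    - {"dx": 0.5, "dy": -1}
    - {"dy": -1}
    - {"dy": -1}
    - {"dy": -1}
  claw: 0.75
  grip_force: 50

```text
$.steps[0]: bad value
```

Call:
move_arm:
  steps:
    - {"dy": -1}
    - {"dy": -1}
    - {"dy": -1}
    - {"dy": -1}
    - {"dy": -1}
    - {"dy": -1}
    - {"dy": -1}
    - {"dy": -1}
    - {"dx": -0.2, "dy": -0.8}
    - {}

```text
$.steps[0]: bad value
```

Call:
move_arm:
  steps:
    - {"dx": 0.8, "dy": -0.8, "dz": 0.0, "wx": 0.0, "wy": 0.0, "wz": -0.24}
    - {"dx": 0.8, "dy": -1.0, "dz": 0.0, "wx": 0.0, "wy": 0.0, "wz": -0.24}
    - {"dx": 0.8, "dy": -1.0, "dz": 0.0, "wx": 0.0, "wy": 0.0, "wz": -0.24}
    - {"dx": 0.8, "dy": -1.0, "dz": 0.0, "wx": 0.0, "wy": 0.0, "wz": 0.0}
    - {"dx": 0.8, "dy": -1.0, "dz": 0.0, "wx": 0.0, "wy": 0.0, "wz": 0.0}
    - {"dx": 0.8, "dy": -1.0, "dz": 0.0, "wx": 0.0, "wy": 0.0, "wz": 0.0}
    - {"dx": 0.5, "dy": -1.0, "dz": 0.0, "wx": 0.0, "wy": 0.0, "wz": 0.0}
    - {"dx": 0.0, "dy": -1.0, "dz": 0.0, "wx": 0.0, "wy": 0.0, "wz": 0.0}
    - {"dx": 0.0, "dy": -1.0, "dz": 0.0, "wx": 0.0, "wy": 0.0, "wz": 0.0}
    - {"dx": 0.0, "dy": -1.0, "dz": 0.0, "wx": 0.0, "wy": 0.0, "wz": 0.0}
  claw: 0.75
  grip_force: 50

```text
t: 2.45
ee_pos: [0.4728, 0.2292, 0.2564]
tcp_rot: [1.186, 2.909, 0.0]
force: [0.9, -0.2, 0.5]
grip_width: 0.75
gripper_force: 0.0
```

Call:
move_arm:
  steps:
    - {"dx": 0.0, "dy": -1.0, "dz": 0.0, "wx": 0.0, "wy": 0.0, "wz": 0.0}
    - {"dx": 0.0, "dy": -1.0, "dz": 0.0, "wx": 0.0, "wy": 0.0, "wz": 0.0}
    - {"dx": 0.0, "dy": -1.0, "dz": 0.0, "wx": 0.0, "wy": 0.0, "wz": 0.0}
    - {"dx": 0.0, "dy": -1.0, "dz": 0.0, "wx": 0.0, "wy": 0.0, "wz": 0.0}
    - {"dx": 0.0, "dy": -1.0, "dz": 0.0, "wx": 0.0, "wy": 0.0, "wz": 0.0}
    - {"dx": 0.0, "dy": -1.0, "dz": 0.0, "wx": 0.0, "wy": 0.0, "wz": 0.0}
    - {"dx": 0.0, "dy": -1.0, "dz": 0.0, "wx": 0.0, "wy": 0.0, "wz": 0.0}
    - {"dx": 0.0, "dy": -1.0, "dz": 0.0, "wx": 0.0, "wy": 0.0, "wz": 0.0}
    - {"dx": 0.0, "dy": -1.0, "dz": 0.0, "wx": 0.0, "wy": 0.0, "wz": 0.0}
    - {"dx": -0.26, "dy": -1.0, "dz": 0.0, "wx": 0.0, "wy": 0.0, "wz": 0.0}

```text
t: 3.7
ee_pos: [0.4626, -0.1707, 0.2565]
tcp_rot: [1.185, 2.909, -0.0]
force: [1.1, 0.9, -0.1]
grip_width: 0.749
gripper_force: 0.0
```

Call:
move_arm:
  steps:
    - {"dx": 0.0, "dy": 0.0, "dz": -1.0, "wx": 0.0, "wy": 0.0, "wz": 0.0}
    - {"dx": 0.0, "dy": 0.0, "dz": -1.0, "wx": 0.0, "wy": 0.0, "wz": 0.0}
    - {"dx": 0.0, "dy": 0.0, "dz": -1.0, "wx": 0.0, "wy": 0.0, "wz": 0.0}
    - {"dx": 0.0, "dy": 0.0, "dz": -0.6, "wx": 0.0, "wy": 0.0, "wz": 0.0}
    - {"dx": 0.0, "dy": 0.0, "dz": -0.5, "wx": 0.0, "wy": 0.0, "wz": 0.0}
    - {"dx": 0.0, "dy": 0.0, "dz": -0.5, "wx": 0.0, "wy": 0.0, "wz": 0.0}
    - {"dx": 0.0, "dy": 0.0, "dz": 0.0, "wx": 0.0, "wy": 0.0, "wz": 0.0}

```text
t: 4.58
ee_pos: [0.4618, -0.1694, 0.0715]
tcp_rot: [-1.185, -2.907, 0.001]
force: [-0.5, -0.2, -0.0]
grip_width: 0.749
gripper_force: 0.0
```

Call:
move_arm:
  steps:
    - {"dx": 0.0, "dy": 0.0, "dz": 0.0, "wx": 0.0, "wy": 0.0, "wz": 0.0}
    - {"dx": 0.0, "dy": 0.0, "dz": 0.0, "wx": 0.0, "wy": 0.0, "wz": 0.0}
    - {"dx": 0.0, "dy": 0.0, "dz": 0.0, "wx": 0.0, "wy": 0.0, "wz": 0.0}
    - {"dx": 0.0, "dy": 0.0, "dz": 0.0, "wx": 0.0, "wy": 0.0, "wz": 0.0}
    - {"dx": 0.0, "dy": 0.0, "dz": 0.0, "wx": 0.0, "wy": 0.0, "wz": 0.0}
    - {"dx": 0.0, "dy": 0.0, "dz": 0.0, "wx": 0.0, "wy": 0.0, "wz": 0.0}
  claw: 0.0
  grip_force: 40

```text
t: 5.32
ee_pos: [0.463, -0.1697, 0.0732]
tcp_rot: [1.185, 2.908, 0.001]
force: [-1.2, -0.7, 8.2]
grip_width: 0.339
gripper_force: 38.7
```

Call:
move_arm:
  steps:
    - {"dx": 0.0, "dy": 0.0, "dz": 0.4, "wx": 0.0, "wy": 0.0, "wz": 0.0}
    - {"dx": 0.0, "dy": 0.0, "dz": 1.0, "wx": 0.0, "wy": 0.0, "wz": 0.0}
    - {"dx": 0.0, "dy": 0.0, "dz": 1.0, "wx": 0.0, "wy": 0.0, "wz": 0.0}
    - {"dx": 0.0, "dy": 0.0, "dz": 1.0, "wx": 0.0, "wy": 0.0, "wz": 0.0}
    - {"dx": 0.0, "dy": 0.0, "dz": 1.0, "wx": 0.0, "wy": 0.0, "wz": 0.0}
    - {"dx": 0.0, "dy": 0.0, "dz": 0.0, "wx": 0.0, "wy": 0.0, "wz": 0.0}

```text
t: 6.08
ee_pos: [0.4636, -0.17, 0.2518]
tcp_rot: [1.184, 2.905, 0.004]
force: [-0.1, -0.4, -2.6]
grip_width: 0.334
gripper_force: 39.6
```

Call:
move_arm:
  steps:
    - {"dx": 0.4, "dy": 0.5, "dz": 0.0, "wx": 0.0, "wy": 0.0, "wz": 0.0}
    - {"dx": 0.7, "dy": 0.8, "dz": 0.0, "wx": 0.0, "wy": 0.0, "wz": 0.0}
    - {"dx": 0.8, "dy": 0.9, "dz": 0.0, "wx": 0.0, "wy": 0.0, "wz": 0.0}
    - {"dx": 0.8, "dy": 0.9, "dz": 0.0, "wx": 0.0, "wy": 0.0, "wz": 0.0}
    - {"dx": 0.8, "dy": 0.9, "dz": 0.0, "wx": 0.0, "wy": 0.0, "wz": 0.0}
    - {"dx": 0.8, "dy": 0.9, "dz": 0.0, "wx": 0.0, "wy": 0.0, "wz": 0.0}
    - {"dx": 0.7, "dy": 0.8, "dz": 0.0, "wx": 0.0, "wy": 0.0, "wz": 0.0}
    - {"dx": 0.5, "dy": 0.6, "dz": 0.0, "wx": 0.0, "wy": 0.0, "wz": 0.0}
    - {"dx": 0.05, "dy": 0.08, "dz": 0.0, "wx": 0.0, "wy": 0.0, "wz": 0.0}
    - {"dx": 0.0, "dy": 0.0, "dz": 0.0, "wx": 0.0, "wy": 0.0, "wz": 0.0}

```text
t: 7.32
ee_pos: [0.6839, 0.0851, 0.248]
tcp_rot: [-1.186, -2.909, 0.002]
force: [0.0, -0.3, -0.7]
grip_width: 0.341
gripper_force: 39.7
```

```bash
python3 - <<'E'
from h import *
np.set_printoptions(precision=4,suppress=True)
o=robot.observe();print(o["ee_pos"],o["tcp_rot"],o["force"],o["joints"])
im,d,c=grab("scene"); np.savez("scene1.npz",im=im,d=d)
u,v=np.linalg.inv(c["T"])[:3]@np.append(o["ee_pos"]-[0,0,.05],1) @ np.eye(3) if 0 else (0,0)
q=np.linalg.inv(c["T"])@np.append(o["ee_pos"]-[0,0,.04],1); u=int(c["fx"]*q[0]/q[2]+c["cx"]); v=int(c["fy"]*q[1]/q[2]+c["cy"]); print(u,v)
a=im[max(0,v-60):v+60,max(0,u-80):u+80][...,::-1]; cv2.imwrite("pics/s1.png",cv2.resize(a,None,fx=5,fy=5,interpolation=cv2.INTER_CUBIC))
p=cloud(c,d); e=o["ee_pos"]
for z0 in np.arange(-.085,.0,.01):
    m=(np.hypot(p[...,0]-e[0],p[...,1]-e[1])<.04)&(abs(p[...,2]-e[2]-z0)<.005); t=p[m]
    if len(t)>5: print(round(z0,3),len(t),np.r_[t.min(0),t.max(0)])
E
```

```text
[0.6839 0.0851 0.248 ] [-1.1857 -2.9086  0.0017] [ 0.0033 -0.2915 -0.6814] [-0.5811  0.4983  0.5192  1.5991 -0.2663  1.1165  0.8001]
310 257
-0.065 33 [0.675  0.0778 0.1787 0.7026 0.106  0.1879]
-0.055 37 [0.674  0.0813 0.1881 0.7026 0.1054 0.1978]
-0.045 59 [0.6619 0.0802 0.1983 0.7023 0.1061 0.208 ]
-0.035 31 [0.6646 0.0905 0.2081 0.7018 0.1052 0.2149]
-0.025 8 [0.6736 0.0973 0.2183 0.6822 0.1006 0.2274]
-0.015 14 [0.6708 0.0946 0.2293 0.7065 0.1095 0.2377]
```

View pics/s1.png

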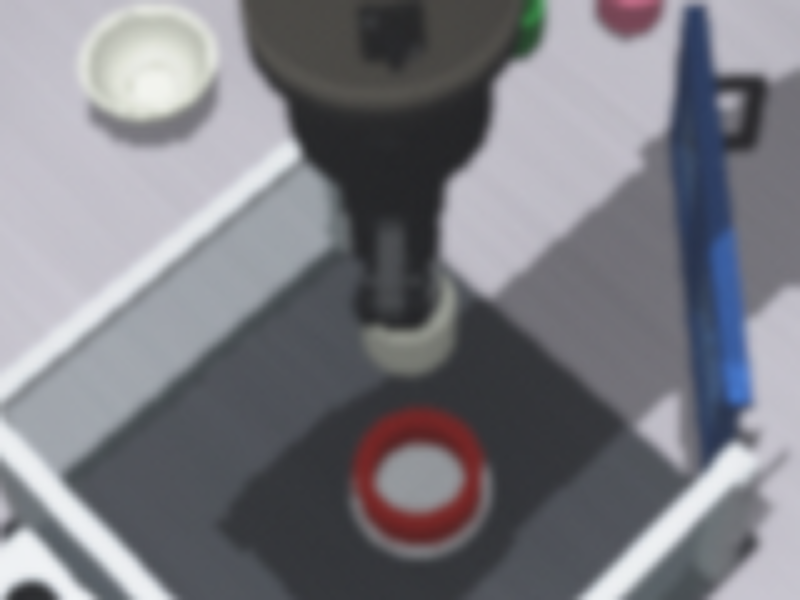

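The crop shows the white foot, at crop (408,340), hanging above the red ring at crop (418,478) with the path clear. I'll fit the foot and the ring in the same frame.

```bash
cat >> h.py <<'E'
from scipy.optimize import least_squares
def fitcyl(q,r,x0):
    f=lambda s:np.hypot(q[:,0]-s[0],q[:,1]-s[1])-r
    s=least_squares(f,x0,loss="soft_l1",f_scale=.001); return s.x,np.sqrt(np.mean(f(s.x)**2))
def foot(p,im,e,lo,hi):
    hsv=cv2.cvtColor(im,cv2.COLOR_RGB2HSV)
    m=(np.hypot(p[...,0]-e[0],p[...,1]-e[1])<.035)&(p[...,2]>e[2]+lo)&(p[...,2]<e[2]+hi)&(hsv[...,2]>110)&(hsv[...,1]<90)
    return p[m]
def ring(p,im):
    H,S,V=cv2.split(cv2.cvtColor(im,cv2.COLOR_RGB2HSV))
    m=((H<8)|(H>172))&(S>130)&(V>90)&(np.hypot(p[...,0]-.685,p[...,1]-.086)<.05)&(abs(p[...,2]-.0395)<.003)
    return p[m]
E
python3 - <<'E'
from h import *
np.set_printoptions(precision=4,suppress=True)
e=np.array([0.6839,0.0851,0.248])
for k,n in((0,"scene"),(1,"scene")):
    z=np.load(f"{n}{k}.npz"); c=robot.calibration(n); p=cloud(c,z["d"])
    if k:
        for lo,hi in((-.072,-.044),(-.07,-.055)):
            q=foot(p,z["im"],e,lo,hi); print("foot",len(q),fitcyl(q,.020,e[:2]))
    t=ring(p,z["im"]); print("ring",len(t),fitcyl(t,.0265,[.685,.086]),t[:,2].mean(),(t.min(0)+t.max(0))/2)
z=np.load("top0.npz"); p=cloud(robot.calibration("top"),z["d"]); t=ring(p,z["im"]); print("topring",fitcyl(t,.0265,[.685,.086]),(t.min(0)+t.max(0))/2)
# cartridge before grasp in scene0, foot fit
z=np.load("scene0.npz"); p=cloud(robot.calibration("scene"),z["d"]); q=foot(p,z["im"],np.array([.463,-.17,0]),.005,.030); print("foot0",len(q),fitcyl(q,.02,[.463,-.17]))
z=np.load("top0.npz"); p=cloud(robot.calibration("top"),z["d"]); q=p[(np.hypot(p[...,0]-.463,p[...,1]+.17)<.03)&(p[...,2]>.1)]; print("cap top",len(q),(q.min(0)+q.max(0))/2)
E
```

```text
ring 209 (array([0.6844, 0.086 ]), np.float64(0.0027998869877636544)) 0.03943971443512553 [0.6835 0.0857 0.0395]
foot 64 (array([0.6819, 0.0854]), np.float64(0.0006038566767160005))
foot 26 (array([0.6818, 0.0854]), np.float64(0.0005487721341942922))
ring 212 (array([0.6845, 0.0863]), np.float64(0.0027961337497584785)) 0.03950652993730677 [0.6832 0.0861 0.0395]
topring (array([0.6854, 0.0844]), np.float64(0.0024583455211727814)) [0.6856 0.0843 0.0394]
foot0 77 (array([ 0.4596, -0.1709]), np.float64(0.0013573583819175036))
cap top 53 [ 0.4626 -0.1714  0.1087]
```

Call:
move_arm:
  steps:
    - {"dx": 0.05, "dy": 0.02, "dz": -0.4, "wx": 0.0, "wy": 0.0, "wz": 0.0}
    - {"dx": 0.0, "dy": 0.0, "dz": -0.7, "wx": 0.0, "wy": 0.0, "wz": 0.0}
    - {"dx": 0.0, "dy": 0.0, "dz": -0.7, "wx": 0.0, "wy": 0.0, "wz": 0.0}
    - {"dx": 0.0, "dy": 0.0, "dz": -0.7, "wx": 0.0, "wy": 0.0, "wz": 0.0}
    - {"dx": 0.0, "dy": 0.0, "dz": -0.4, "wx": 0.0, "wy": 0.0, "wz": 0.0}
    - {"dx": 0.0, "dy": 0.0, "dz": -0.2, "wx": 0.0, "wy": 0.0, "wz": 0.0}
    - {"dx": 0.0, "dy": 0.0, "dz": 0.0, "wx": 0.0, "wy": 0.0, "wz": 0.0}

```text
t: 8.25
ee_pos: [0.6865, 0.0863, 0.1243]
tcp_rot: [-1.186, -2.909, 0.0]
force: [-0.1, -0.1, -0.6]
grip_width: 0.34
gripper_force: 39.7
```

```bash
python3 - <<'E'
from h import *
np.set_printoptions(precision=4,suppress=True)
o=robot.observe();e=o["ee_pos"];print(e,o["tcp_rot"],o["force"])
for n in ("scene","top"):
    im,d,c=grab(n); p=cloud(c,d); np.savez(n+"2.npz",im=im,d=d)
    q=foot(p,im,e,-.068,-.045); print(n,"foot",len(q),fitcyl(q,.020,e[:2]) if len(q)>8 else 0)
    t=ring(p,im); print("ring",len(t),fitcyl(t,.0265,[.685,.086]) if len(t)>8 else 0)
E
```

```text
[0.6865 0.0863 0.1243] [-1.1858 -2.9091  0.0003] [-0.0716 -0.1148 -0.5825]
scene foot 58 (array([0.6847, 0.0861]), np.float64(0.0006135666919724992))
ring 121 (array([0.6848, 0.0868]), np.float64(0.002446458297815168))
top foot 0 0
ring 29 (array([0.6856, 0.0846]), np.float64(0.0024688994464317536))
```

Call:
move_arm:
  steps:
    - {"dx": 0.0, "dy": 0.0, "dz": -0.15, "wx": 0.0, "wy": 0.0, "wz": 0.0}
    - {"dx": 0.0, "dy": 0.0, "dz": -0.1, "wx": 0.0, "wy": 0.0, "wz": 0.0}
    - {"dx": 0.0, "dy": 0.0, "dz": -0.1, "wx": 0.0, "wy": 0.0, "wz": 0.0}
    - {"dx": 0.0, "dy": 0.0, "dz": -0.05, "wx": 0.0, "wy": 0.0, "wz": 0.0}

```text
t: 8.85
ee_pos: [0.6864, 0.0865, 0.1079]
tcp_rot: [-1.185, -2.909, 0.0]
force: [0.6, 0.3, -1.3]
grip_width: 0.335
gripper_force: 39.7
```

Call:
move_arm:
  steps:
    - {"dx": 0.0, "dy": 0.0, "dz": -0.12, "wx": 0.0, "wy": 0.0, "wz": 0.0}
    - {"dx": 0.0, "dy": 0.0, "dz": -0.12, "wx": 0.0, "wy": 0.0, "wz": 0.0}
    - {"dx": 0.0, "dy": 0.0, "dz": -0.1, "wx": 0.0, "wy": 0.0, "wz": 0.0}
    - {"dx": 0.0, "dy": 0.0, "dz": -0.04, "wx": 0.0, "wy": 0.0, "wz": 0.0}
    - {"dx": 0.0, "dy": 0.0, "dz": 0.0, "wx": 0.0, "wy": 0.0, "wz": 0.0}

```text
t: 9.48
ee_pos: [0.6864, 0.0865, 0.093]
tcp_rot: [-1.185, -2.909, 0.0]
force: [0.1, 0.2, -1.7]
grip_width: 0.339
gripper_force: 39.7
```

Call:
move_arm:
  steps:
    - {"dx": 0.0, "dy": 0.0, "dz": -0.03, "wx": 0.0, "wy": 0.0, "wz": 0.0}
    - {"dx": 0.0, "dy": 0.0, "dz": -0.03, "wx": 0.0, "wy": 0.0, "wz": 0.0}
    - {"dx": 0.0, "dy": 0.0, "dz": 0.0, "wx": 0.0, "wy": 0.0, "wz": 0.0}

```text
t: 9.85
ee_pos: [0.6867, 0.0864, 0.0913]
tcp_rot: [1.185, 2.909, 0.001]
force: [-2.2, -0.2, 6.9]
grip_width: 0.337
gripper_force: 40.6
```

Call:
move_arm:
  steps:
    - {"dx": 0.0, "dy": 0.0, "dz": 0.0, "wx": 0.0, "wy": 0.0, "wz": 0.0}
    - {"dx": 0.0, "dy": 0.0, "dz": 0.0, "wx": 0.0, "wy": 0.0, "wz": 0.0}
    - {"dx": 0.0, "dy": 0.0, "dz": 0.0, "wx": 0.0, "wy": 0.0, "wz": 0.0}
    - {"dx": 0.0, "dy": 0.0, "dz": 0.0, "wx": 0.0, "wy": 0.0, "wz": 0.0}
    - {"dx": 0.0, "dy": 0.0, "dz": 0.0, "wx": 0.0, "wy": 0.0, "wz": 0.0}
  claw: 0.7

```text
t: 10.48
ee_pos: [0.6865, 0.0865, 0.0906]
tcp_rot: [-1.185, -2.909, 0.0]
force: [-1.2, 0.1, -0.5]
grip_width: 0.704
gripper_force: 0.0
```

Call:
move_arm:
  steps:
    - {"dx": 0.0, "dy": 0.0, "dz": 0.3, "wx": 0.0, "wy": 0.0, "wz": 0.0}
    - {"dx": 0.0, "dy": 0.0, "dz": 0.7, "wx": 0.0, "wy": 0.0, "wz": 0.0}
    - {"dx": 0.0, "dy": 0.0, "dz": 1.0, "wx": 0.0, "wy": 0.0, "wz": 0.0}
    - {"dx": 0.0, "dy": 0.0, "dz": 1.0, "wx": 0.0, "wy": 0.0, "wz": 0.0}
    - {"dx": 0.0, "dy": 0.0, "dz": 1.0, "wx": 0.0, "wy": 0.0, "wz": 0.0}

```text
t: 11.1
ee_pos: [0.6864, 0.0864, 0.253]
tcp_rot: [1.186, 2.909, 0.001]
force: [0.8, 0.4, 0.4]
grip_width: 0.697
gripper_force: 0.0
```

Call:
move_arm:
  steps:
    - {"dx": -0.8, "dy": 0.8, "dz": 0.0, "wx": 0.0, "wy": 0.0, "wz": 0.0}
    - {"dx": -1.0, "dy": 0.8, "dz": 0.0, "wx": 0.0, "wy": 0.0, "wz": 0.0}
    - {"dx": -1.0, "dy": 0.8, "dz": 0.0, "wx": 0.0, "wy": 0.0, "wz": 0.0}
    - {"dx": -1.0, "dy": 0.8, "dz": 0.0, "wx": 0.0, "wy": 0.0, "wz": 0.0}
    - {"dx": -0.8, "dy": 0.0, "dz": 0.0, "wx": 0.0, "wy": 0.0, "wz": 0.0}
  claw: 0.0

```text
t: 11.72
ee_pos: [0.5007, 0.217, 0.2514]
tcp_rot: [-1.18, -2.911, -0.002]
force: [0.7, 0.8, -0.9]
grip_width: -0.003
gripper_force: 0.0
```

```bash
cat > door.py <<'E'
from h import *
np.set_printoptions(precision=4,suppress=True)
def door(p,im):
    H,S,V=cv2.split(cv2.cvtColor(im,cv2.COLOR_RGB2HSV))
    m=(H>100)&(H<130)&(S>110)&(p[...,1]>-.08)&(p[...,1]<.3)&(p[...,0]>.42)&(p[...,0]<.68)&(abs(p[...,2]-.1385)<.006)
    t=p[m][:,:2].astype(np.float32); f=cv2.fitLine(t,cv2.DIST_HUBER,0,.01,.01).ravel()
    if f[1]<0: f[:2]*=-1
    s=(t-f[2:])@f[:2]; return len(t),np.degrees(np.arctan2(f[0],f[1])),f[2:]+f[:2]*s.min(),f[2:]+f[:2]*s.max()
if __name__=="__main__":
    import sys
    o=robot.observe();print(o["ee_pos"],o["tcp_rot"],o["force"],o["t"],o["grip_width"])
    for n in("scene","top"):
        im,d,c=grab(n); p=cloud(c,d); cv2.imwrite(f"pics/{n}_{sys.argv[1]}.png",im[...,::-1]); np.savez(f"{n}_{sys.argv[1]}.npz",im=im,d=d)
        print(n,"door",door(p,im))
        m=(np.hypot(p[...,0]-.686,p[...,1]-.086)<.03)&(p[...,2]>.08); q=p[m]
        if len(q): print("cart",len(q),(q.min(0)+q.max(0))/2,q[:,2].max())
E
python3 door.py a
```

```text
[0.5007 0.217  0.2514] [-1.1802 -2.9113 -0.0017] [ 0.6805  0.7996 -0.8874] 11.725 -0.003038168823600908
scene door (346, np.float32(42.867065), array([0.4434, 0.0362], dtype=float32), array([0.5908, 0.195 ], dtype=float32))
cart 209 [0.6852 0.0874 0.1073] 0.13209635350354543
top door (342, np.float32(42.408497), array([0.4448, 0.0349], dtype=float32), array([0.5911, 0.1951], dtype=float32))
cart 115 [0.686  0.0839 0.1065] 0.13251169030038845
```

```bash
python3 - <<'E'
from h import *
a=cv2.imread('pics/scene_a.png')[190:370,220:420]; cv2.imwrite('pics/crop_a.png',cv2.resize(a,None,fx=3.3,fy=3.3,interpolation=cv2.INTER_CUBIC))
h,yaw=np.array([.5915,.1955]),1.2
for th in (43.8,35,25,15,8,4,2,0):
    f=np.radians(th-yaw); u=np.array([-np.sin(f),-np.cos(f)]); n=np.array([-np.cos(f),np.sin(f)])
    print(th,(h+.12*u+.017*n).round(4))
E
```

```text
43.8 [0.4978 0.1187]
35 [0.5106 0.1052]
25 [0.5275 0.0926]
15 [0.5464 0.083 ]
8 [0.5604 0.0784]
4 [0.5687 0.0765]
2 [0.5728 0.0757]
0 [0.577  0.0752]
```

View pics/crop_a.png

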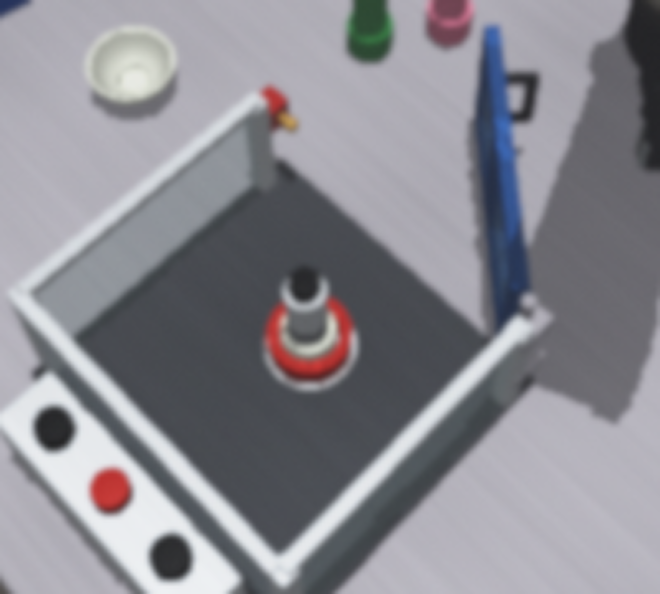

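Call:
move_arm:
  steps:
    - {"dx": -0.1, "dy": -0.7, "dz": 0.0, "wx": 0.0, "wy": 0.0, "wz": 0.05}
    - {"dx": -0.15, "dy": -0.8, "dz": 0.0, "wx": 0.0, "wy": 0.0, "wz": 0.0}
    - {"dx": -0.1, "dy": -0.7, "dz": 0.0, "wx": 0.0, "wy": 0.0, "wz": 0.0}
    - {"dx": 0.0, "dy": 0.0, "dz": 0.0, "wx": 0.0, "wy": 0.0, "wz": 0.0}

```text
t: 12.32
ee_pos: [0.489, 0.1242, 0.2516]
tcp_rot: [1.153, 2.922, 0.001]
force: [1.3, 0.6, 0.8]
grip_width: 0.002
gripper_force: 0.0
```

The cartridge stands upright in the red ring at crop (305,320), and the door is unmoved. Next I go down beside the door's outer face.

Call:
move_arm:
  steps:
    - {"dx": -0.1, "dy": 0.15, "dz": -0.3, "wx": 0.0, "wy": 0.0, "wz": 0.0}
    - {"dx": 0.0, "dy": 0.0, "dz": -0.8, "wx": 0.0, "wy": 0.0, "wz": 0.0}
    - {"dx": 0.0, "dy": 0.0, "dz": -0.8, "wx": 0.0, "wy": 0.0, "wz": 0.0}
    - {"dx": 0.0, "dy": 0.0, "dz": -0.8, "wx": 0.0, "wy": 0.0, "wz": 0.0}
    - {"dx": 0.0, "dy": 0.0, "dz": -0.5, "wx": 0.0, "wy": 0.0, "wz": 0.0}
    - {"dx": 0.0, "dy": 0.0, "dz": 0.0, "wx": 0.0, "wy": 0.0, "wz": 0.0}

```text
t: 13.08
ee_pos: [0.4835, 0.133, 0.121]
tcp_rot: [-1.145, -2.923, 0.004]
force: [1.2, 0.6, 0.3]
grip_width: -0.003
gripper_force: 0.0
```

Call:
move_arm:
  steps:
    - {"dx": 0.12, "dy": -0.12, "dz": 0.0, "wx": 0.0, "wy": 0.0, "wz": 0.0}
    - {"dx": 0.12, "dy": -0.12, "dz": 0.0, "wx": 0.0, "wy": 0.0, "wz": 0.0}
    - {"dx": 0.12, "dy": -0.12, "dz": 0.0, "wx": 0.0, "wy": 0.0, "wz": 0.0}
    - {"dx": 0.11, "dy": -0.11, "dz": 0.0, "wx": 0.0, "wy": 0.0, "wz": 0.1}
    - {"dx": 0.11, "dy": -0.11, "dz": 0.0, "wx": 0.0, "wy": 0.0, "wz": 0.1}
    - {"dx": 0.11, "dy": -0.11, "dz": 0.0, "wx": 0.0, "wy": 0.0, "wz": 0.1}
    - {"dx": 0.1, "dy": -0.08, "dz": 0.0, "wx": 0.0, "wy": 0.0, "wz": 0.08}
    - {"dx": 0.1, "dy": -0.08, "dz": 0.0, "wx": 0.0, "wy": 0.0, "wz": 0.08}
    - {"dx": 0.1, "dy": -0.08, "dz": 0.0, "wx": 0.0, "wy": 0.0, "wz": 0.08}
    - {"dx": 0.1, "dy": -0.08, "dz": 0.0, "wx": 0.0, "wy": 0.0, "wz": 0.08}

```text
t: 14.32
ee_pos: [0.5288, 0.0919, 0.1233]
tcp_rot: [0.658, 3.071, 0.001]
force: [-0.6, 2.5, 2.0]
grip_width: 0.003
gripper_force: 0.0
```

```bash
python3 door.py b
```

```text
[0.5288 0.0919 0.1233] [0.6576 3.0711 0.0012] [-0.5879  2.4732  1.987 ] 14.325 0.0031420302673656783
scene door (420, np.float32(22.152847), array([ 0.5096, -0.0051], dtype=float32), array([0.5914, 0.1959], dtype=float32))
cart 213 [0.6853 0.0871 0.1056] 0.13090199563259663
top door (101, np.float32(23.690304), array([ 0.5105, -0.0067], dtype=float32), array([0.539 , 0.0581], dtype=float32))
cart 87 [0.6876 0.0842 0.1069] 0.1321936485975861
```

Call:
move_arm:
  steps:
    - {"dx": 0.09, "dy": -0.05, "dz": 0.0, "wx": 0.0, "wy": 0.0, "wz": 0.07}
    - {"dx": 0.09, "dy": -0.05, "dz": 0.0, "wx": 0.0, "wy": 0.0, "wz": 0.07}
    - {"dx": 0.09, "dy": -0.05, "dz": 0.0, "wx": 0.0, "wy": 0.0, "wz": 0.07}
    - {"dx": 0.09, "dy": -0.05, "dz": 0.0, "wx": 0.0, "wy": 0.0, "wz": 0.07}
    - {"dx": 0.09, "dy": -0.05, "dz": 0.0, "wx": 0.0, "wy": 0.0, "wz": 0.07}
    - {"dx": 0.09, "dy": -0.03, "dz": 0.0, "wx": 0.0, "wy": 0.0, "wz": 0.06}
    - {"dx": 0.09, "dy": -0.03, "dz": 0.0, "wx": 0.0, "wy": 0.0, "wz": 0.06}
    - {"dx": 0.08, "dy": -0.03, "dz": 0.0, "wx": 0.0, "wy": 0.0, "wz": 0.06}
    - {"dx": 0.06, "dy": -0.02, "dz": 0.0, "wx": 0.0, "wy": 0.0, "wz": 0.06}
    - {"dx": 0.0, "dy": 0.0, "dz": 0.0, "wx": 0.0, "wy": 0.0, "wz": 0.0}

```text
t: 15.68
ee_pos: [0.5591, 0.0776, 0.1227]
tcp_rot: [0.179, 3.136, 0.0]
force: [-0.4, -0.1, -0.6]
grip_width: 0.002
gripper_force: 0.0
```

```bash
python3 door.py c
```

```text
[0.5591 0.0776 0.1227] [0.1786 3.1363 0.    ] [-0.4201 -0.1184 -0.6141] 15.675 0.001881502172922605
scene door (461, np.float32(6.300041), array([ 0.5686, -0.0203], dtype=float32), array([0.5925, 0.1958], dtype=float32))
cart 213 [0.6855 0.0871 0.1067] 0.13237642554875806
top door (82, np.float32(12.666003), array([ 0.5673, -0.0205], dtype=float32), array([0.5803, 0.0375], dtype=float32))
```

Call:
move_arm:
  steps:
    - {"dx": 0.04, "dy": -0.01, "dz": 0.0, "wx": 0.0, "wy": 0.0, "wz": 0.03}
    - {"dx": 0.04, "dy": -0.01, "dz": 0.0, "wx": 0.0, "wy": 0.0, "wz": 0.03}
    - {"dx": 0.04, "dy": -0.01, "dz": 0.0, "wx": 0.0, "wy": 0.0, "wz": 0.03}
    - {"dx": 0.03, "dy": -0.01, "dz": 0.0, "wx": 0.0, "wy": 0.0, "wz": 0.03}
    - {"dx": 0.03, "dy": -0.01, "dz": 0.0, "wx": 0.0, "wy": 0.0, "wz": 0.03}
    - {"dx": 0.03, "dy": 0.0, "dz": 0.0, "wx": 0.0, "wy": 0.0, "wz": 0.03}
    - {"dx": 0.03, "dy": 0.0, "dz": 0.0, "wx": 0.0, "wy": 0.0, "wz": 0.03}
    - {"dx": 0.03, "dy": 0.0, "dz": 0.0, "wx": 0.0, "wy": 0.0, "wz": 0.03}

```text
t: 16.77
ee_pos: [0.5684, 0.0754, 0.1223]
tcp_rot: [0.02, -3.139, 0.001]
force: [-12.4, -1.1, 5.2]
grip_width: 0.002
gripper_force: 0.0
```

```bash
python3 door.py d
```

```text
[0.5684 0.0754 0.1223] [ 0.0195 -3.1386  0.0007] [-12.3786  -1.1209   5.231 ] 16.775 0.001821879113907605
scene door (477, np.float32(2.1601267), array([ 0.5847, -0.0209], dtype=float32), array([0.5929, 0.196 ], dtype=float32))
cart 211 [0.6854 0.0877 0.1054] 0.13047955655187404
top door (69, np.float32(5.867984), array([ 0.5839, -0.0229], dtype=float32), array([0.5899, 0.0349], dtype=float32))
```

Call:
move_arm:
  steps:
    - {"dx": 0.03, "dy": 0.0, "dz": 0.0, "wx": 0.0, "wy": 0.0, "wz": 0.0}
    - {"dx": 0.03, "dy": 0.0, "dz": 0.0, "wx": 0.0, "wy": 0.0, "wz": 0.0}
    - {"dx": 0.03, "dy": 0.0, "dz": 0.0, "wx": 0.0, "wy": 0.0, "wz": 0.0}
    - {"dx": 0.0, "dy": 0.0, "dz": 0.0, "wx": 0.0, "wy": 0.0, "wz": 0.0}

```text
t: 17.38
ee_pos: [0.572, 0.0757, 0.1221]
tcp_rot: [0.019, -3.139, 0.0]
force: [-5.3, -0.4, -0.3]
grip_width: 0.001
gripper_force: 0.0
```

```bash
python3 door.py e
```

```text
[0.572  0.0757 0.1221] [ 0.0194 -3.1388  0.0005] [-5.2908 -0.4272 -0.2742] 17.375 0.0010938844490603675
scene door (478, np.float32(0.8051675), array([ 0.5908, -0.0218], dtype=float32), array([0.5938, 0.1965], dtype=float32))
cart 212 [0.6854 0.0881 0.1061] 0.1317731361002158
top door (83, np.float32(4.620156), array([ 0.5916, -0.0231], dtype=float32), array([0.5963, 0.0346], dtype=float32))
```

Call:
move_arm:
  steps:
    - {"dx": 0.02, "dy": 0.0, "dz": 0.0, "wx": 0.0, "wy": 0.0, "wz": 0.0}
    - {"dx": 0.02, "dy": 0.0, "dz": 0.0, "wx": 0.0, "wy": 0.0, "wz": 0.0}
    - {"dx": 0.02, "dy": 0.0, "dz": 0.0, "wx": 0.0, "wy": 0.0, "wz": 0.0}
    - {"dx": 0.02, "dy": 0.0, "dz": 0.0, "wx": 0.0, "wy": 0.0, "wz": 0.0}
    - {"dx": 0.0, "dy": 0.0, "dz": 0.0, "wx": 0.0, "wy": 0.0, "wz": 0.0}

```text
t: 18.1
ee_pos: [0.5759, 0.0757, 0.1226]
tcp_rot: [0.018, -3.14, 0.0]
force: [-8.2, 0.1, 2.8]
grip_width: -0.006
gripper_force: 0.0
```

```bash
python3 door.py f
```

```text
[0.5759 0.0757 0.1226] [ 0.0182 -3.1401  0.0001] [-8.1653  0.0826  2.7802] 18.1 -0.006405672668559373
scene door (480, np.float32(-0.9460675), array([ 0.5974, -0.0198], dtype=float32), array([0.5939, 0.1956], dtype=float32))
cart 213 [0.6854 0.0876 0.1056] 0.13103637043102978
top door (71, np.float32(4.5147114), array([ 0.5962, -0.0231], dtype=float32), array([0.6007, 0.0343], dtype=float32))
```

Call:
move_arm:
  steps:
    - {"dx": -0.1, "dy": 0.0, "dz": 0.0, "wx": 0.0, "wy": 0.0, "wz": 0.0}
    - {"dx": -0.3, "dy": 0.0, "dz": 0.0, "wx": 0.0, "wy": 0.0, "wz": 0.0}
    - {"dx": -0.6, "dy": 0.0, "dz": 0.0, "wx": 0.0, "wy": 0.0, "wz": 0.0}
    - {"dx": -0.7, "dy": 0.0, "dz": 0.6, "wx": 0.0, "wy": 0.0, "wz": 0.0}
    - {"dx": -0.3, "dy": 0.3, "dz": 1.0, "wx": 0.0, "wy": 0.0, "wz": 0.0}
    - {"dx": 0.0, "dy": 1.0, "dz": 1.0, "wx": 0.0, "wy": 0.0, "wz": 0.0}
    - {"dx": 0.0, "dy": 1.0, "dz": 1.0, "wx": 0.0, "wy": 0.0, "wz": 0.0}
    - {"dx": 0.0, "dy": 1.0, "dz": 0.0, "wx": 0.0, "wy": 0.0, "wz": 0.0}
    - {"dx": 0.0, "dy": 0.0, "dz": 0.0, "wx": 0.0, "wy": 0.0, "wz": 0.0}

```text
t: 19.32
ee_pos: [0.4955, 0.2108, 0.2669]
tcp_rot: [-0.025, 3.141, 0.002]
force: [0.6, -0.4, -1.1]
grip_width: 0.002
gripper_force: 0.0
```

```bash
python3 door.py g; python3 - <<'E'
import cv2
a=cv2.imread('pics/scene_g.png')[130:370,160:440]; cv2.imwrite('pics/crop_g.png',cv2.resize(a,None,fx=2.5,fy=2.5,interpolation=cv2.INTER_CUBIC))
E
```

```text
[0.4955 0.2108 0.2669] [-0.0253  3.1408  0.0018] [ 0.5724 -0.4312 -1.0501] 19.325 0.0018299464517312848
scene door (467, np.float32(-1.0982577), array([ 0.5972, -0.0217], dtype=float32), array([0.593 , 0.1958], dtype=float32))
cart 210 [0.6856 0.0875 0.1066] 0.13246058044733366
top door (371, np.float32(-1.1852742), array([ 0.5979, -0.023 ], dtype=float32), array([0.5935, 0.1933], dtype=float32))
cart 116 [0.6859 0.0843 0.1058] 0.1311793144413289
```

View pics/crop_g.png

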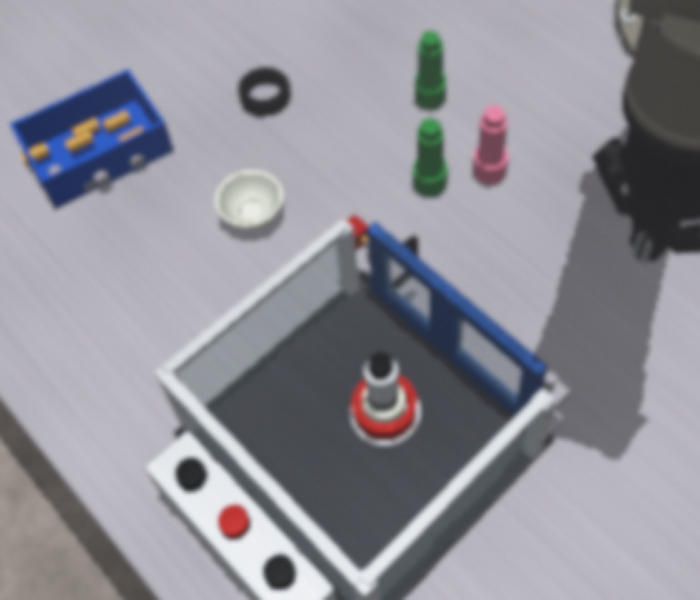

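The door is shut, with its measured angle matching the station's yaw of 1.2°, and it stayed shut after I released it. The cartridge stands upright in the ring at crop (382,395). The bystanders and look-alikes are unmoved and the arm is clear.

```bash
python3 -c "
from workcell import robot
print(robot.sign_off())"
```

```text
the job is handed in; nothing more can be done
None
```

The white-footed cartridge stands upright in the red nest ring, the guard door is shut past its catch and stayed shut after release, nothing else was disturbed, and the job was handed in about 19 s into the 59 s limit.

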